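Press the lid home on a jar with the guarded lid press

TASK

Seat the lid on the red-lidded jar in the bench lid press: first slide the sled that carries the jar along its slideway, under the press head, until it meets the end stop; only then flip the yellow safety catch up and right over from the right to the left, and then pull the red-handled lever all the way down. Finish while still holding the lever fully down by its red handle, so that the pad keeps pressing on the lid; keep the jar upright and do not disturb the other goods on the table.

Things in the scene. Friction and masses are not known exactly. Their poses are not given: they have to be found in the camera images.
- press: Green bench lid press, fixed. Origin on the table top straight under the ram axis; x points back to the column (away from the robot, turned up to 0.25 rad), y along the slideway away from the end stop (robot's left), z up. Dark base plate 124 mm in x, y -70 to +290 mm, 10 mm thick; steel guide rails along y, inner faces at x = -51.5 and +51.5 mm, tops at z = 26 mm.
- press_head (a point): Centre of the head's top, 230 mm up, on the ram axis. The head overhangs the slideway: in press axes x -45 to +105, y -33 to +33, z 160 to 230 mm; the ram rod (18 mm thick) sticks 28 mm out of its top here. Column behind: x 62 to 122, y -40 to +40 mm, 232 mm tall.
- press_stop (a point): Top middle of the end stop's face, at press y = -50 mm, 32 mm up: a steel bar across the slideway on the robot's right, which the sled meets when home.
- sled: Loose aluminium sled on the base plate between the rails (2.5 mm play each side), 98 mm in x, y -50 to +150 mm, 12 mm thick, 0.4 to 0.65 kg; axes as the press. Origin at its underside below the jar nest (four white pins 16 mm tall). It starts 70 to 120 mm short of home; home (against the stop) is its origin 10 mm above the press origin. Dry friction of a few N.
- sled_post (a point): Upright black post on the sled's outer end, 16 mm in diameter, at y = +130 mm of the sled; this point is on its axis 55 mm above the sled's underside (65 mm above the table), the post ends 19 mm higher.
- jar: Glass jar with a red lid, 65 x 69 mm, 86 mm tall, 0.25 to 0.5 kg, standing loose in the nest of the sled. Origin at the centre of its underside, z up.
- catch (a joint): Safety catch angle, rad: 0 = on (yellow bar lies to the right in front of the lever's lug and locks the lever), 1.9 = fully flipped over to the left (its stop). It counts as off above 1.3. Light friction and its own weight keep it on either side.
- catch_knob (a point): Centre of the yellow ball knob (22 mm in diameter) on the catch's 55 mm stalk. With the catch on the stalk leans to the press's -y side, 30 degrees above horizontal, knob 267 mm above the table; it swings up and over towards +y about catch_hinge, in the plane square to the press's x.
- catch_hinge (a point): Point on the catch's axis in the plane of the knob's swing, 240 mm above the table; the axis runs along the press's x. Rising catch angle carries the knob from -y up and over to +y.
- lever (a joint): Lever angle, rad: 0 = raised (arm leans 45 degrees up towards the robot), 0.85 = fully down at its stop (arm about level). A spring returns it: about 4 N at the handle when raised, 10 N (with the pad pressing) when down. While the catch is on it is locked within 0.1.
- lever_grip (a point): Middle of the red round handle of the lever: 18 mm in diameter, about 85 mm long along the press's y, 130 mm from the lever's axis; 287 mm above the table when raised, about 190 mm when down. Free air all round it, the lever arm is 52 mm to its +y side.
- lever_hinge (a point): Point on the lever's axis in the plane in which lever_grip swings, 195 mm above the table; the axis runs along the press's y. Rising lever angle carries the handle down and towards the press's -x.
- lever_handle: The red handle itself, a sleeve that turns freely on the lever's pin; origin at the arm's end, the handle runs from there along the press's -y to 96 mm out.
- press_pad: Black rubber pad 48 mm in diameter under the ram; origin at the centre of its underside. It comes down about 34 mm per rad of lever and, sprung by up to 18 mm, presses the lid with about 9 N when the lever is fully down. Raised, its underside is 123 mm above the table, 15 mm above the lid.
- green_jar: Bystander: jar with a green lid, 64 x 68 x 84 mm, at the left front.
- tub: Bystander: yoghurt tub, 72 mm across, 71 mm tall, at the right front.
- egg_box: Bystander: egg box 106 x 155 x 72 mm, at the right.
Not all that is in view belongs to the job. What is shaped like the sled but pink is not meant.

How it is judged:
On the way, in this order (a step that is already met when the one before it is completed fails the run):
1. the sled is home against the end stop, the jar upright under the ram, the catch still on and the lever raised (y of sled in the frame of press between -0.006 and 0.006 m and horizontal distance between jar and press below 0.01 m and angle between jar's own z axis and vertical below 0.12 rad and value of joint catch below 0.3 rad and value of joint lever below 0.15 rad), for 0.2 s.
2. the catch is flipped over, the lever still raised, the sled still home (y of sled in the frame of press between -0.006 and 0.006 m and horizontal distance between jar and press below 0.01 m and angle between jar's own z axis and vertical below 0.12 rad and value of joint catch above 1.3 rad and value of joint lever below 0.15 rad), for 0.1 s.
3. the lever is fully down and the pad presses on the lid (y of sled in the frame of press between -0.006 and 0.006 m and horizontal distance between jar and press below 0.01 m and angle between jar's own z axis and vertical below 0.12 rad and value of joint catch above 1.3 rad and value of joint lever above 0.78 rad and contact force between press_pad and jar above 3 N), for 0.2 s.
At the end, for the whole second after the job is handed in: The fingers hold the red handle (over 2 N) with the lever beyond 0.78 rad (0.85 is its stop) and the pad pressing on the jar's lid with over 3 N; the sled is within 6 mm of home, the jar upright within 0.12 rad and within 10 mm of the ram axis; the catch is off (over 1.3 rad) (all of step 3 and contact force between the fingers and lever_handle above 2 N); the arm keeps its last pose, push and grip.
It fails at once if the jar is tipped over (angle between jar's own z axis and vertical above 0.5 rad).
It fails at once if the other goods are disturbed (moved over 30 mm) (distance of any of green_jar, tub, egg_box from where it was at the start of the episode above 0.03 m).
It also fails if it takes over 61 s, if anything falls off the work surface, if the arm or the gripper's body presses on something with over 40 N, if the wrist force passes 120 N, or if a joint passes its speed limit or range.

ROBOT

A 6-joint arm with a two-finger parallel gripper is mounted at the origin on a cart in front of the work surface, level with it; the furniture and walls round the work are solid. World frame = base frame: x ahead of the robot, y to its left, z up, the work surface at z = 0. Lengths are in m, angles in rad, forces in N, time in s.
With the tool pointing down it reaches from about 0.425 to 0.95 m from the base axis. Payload 3.5 kg.
Tool frame: the origin (TCP) lies at the very end of the fingers, on their centre line; the grasp point (between the pads) lies 19 mm behind it (ctrl.grip_point_offset is the distance from the TCP to the grasp point, in m); z points along the fingers, y is the line along which they close (so a half turn about z gives the same grasp; the last joint's range is limited). The gripper opens to 85 mm and grips with 20 to 120 N. Pads are 22 mm wide; open, the fingers measure 114 mm over their backs; the gripper's body (76 mm by 85 mm) begins 54 mm behind the grasp point. The pads swing forward as they close: fully open they stand 13 mm farther back than shut.
Start: joints at [1.038, 0.286, 1.577, -0, 1.279, -0.15], TCP at [0.252, 0.626, 0.205] pointing down, gripper open.
Joint ranges: [-2.77, 2.77], [-0.9, 2.22], [0.21, 2.48], [-1.53, 4.67], [0.24, 2.81], [-2.84, 2.84]. Speed limits (rad/s): [2.79, 2.79, 3.14, 3.14, 3.14, 3.14].

INTERFACE

Orientations are given as a unit quaternion [x, y, z, w].
In Python, from plant import telemetry, vision, ctrl gives the robot as it stands.
- The arm moves only by the tool arm_command, never from a script. Its argument "series" is one flat list of numbers, 7 for each row, row after row: the shift along the tool's x, y, z in cm, then the turn, a rotation vector about the tool's x, y, z in degrees, then the closure, from 0 (fully open) to 1 (shut). A call has 1 to 10 rows; each row is the pose to reach, as a shift and turn from the pose commanded when the call began, along the tool's axes at that moment; what a row does not reach only later rows make up. A row lasts 1/12 s, in which the tool goes at most 41.7 mm and 7.16 degrees, less where a joint would pass 70% of its speed; a pose out of reach is approached as far as the arm can. A call with a gripper value outside its range is refused whole. The fingers move at their own pace and stop on an object; "force" is the grip in N (left out, the last holds). Time passes only in rows, so rows that repeat a pose let the fingers close. It gives the time, the measured TCP pose, the force, the opening and the grip force at its end, in the units of the state.
- telemetry.get_state(): the state, without advancing time (a new reading comes with each control period).
- vision.read_camera(name): name is "scene" or "side" or "wrist"; returns a dict with "color" (400x640x3 uint8, blue, green, red), "K" (3x3 intrinsics, pixels), "rvec" (rotation vector, rad) and "tvec" (3), from world to camera coordinates, as OpenCV has them; the wrist camera has in their place "T_tool_cam" (4x4, takes a point from camera to tool coordinates, whose origin is the TCP and whose axes are the flange's). Camera axes: x right, y down, z forward; pixel columns grow to the right and rows downward; lengths in m; the calibration is good to about 2 mm. A picture is of the moment at which its call begins: read the wrist's pose just before it. There is no depth.
- ctrl.sign_off(): hands the job in; it is judged then, once.
The state is a dict: "time": time; "qpos": joint angles; "dq": joint speeds; "joint_efforts": joint torques, N m; "eef_pos": TCP position; "tcp_rot": TCP orientation; "contact_force": force on the tool from outside, world axes, zero at the start; "wrist_torque": the same for the moment, N m; "opening": opening from 0.0 (shut) to 1.0 (fully open); "finger_force": force on a finger pad.
Only numpy, scipy, OpenCV 4.12 (cv2) and the standard library are available. Lean on these libraries where they do the work, as an engineer would, in place of code of your own. Each camera call takes 0.05 s, during which the arm holds its last target. There are 200 camera calls.

## Working session

There is one attempt and no reset: what is moved stays moved. The work goes in short steps, Python scripts to look and compute and a tool call to move; the robot and the scene stay as the last step left them, time stands still between calls to the robot, and variables do not carry over. Pictures are saved under pics/ and viewed, at most 10 in all, crops included, and the job is handed in when it is done.

Besides the shell and the picture viewer there is one more tool, called after ">>>" as name(argument=value, ...) on one line, values as JSON. arm_command: Moves the arm, as the interface text tells. Its arguments: {"type":"object","properties":{"series":{"type":"array","items":{"type":"number"}},"force":{"type":"number"}},"required":["series"]}

```bash
mkdir -p pics; ls; cat > h.py <<'E'
import numpy as np, cv2
from scipy.spatial.transform import Rotation as R
from plant import telemetry, vision, ctrl
def ray(c,uv):
    Rm=cv2.Rodrigues(np.array(c["rvec"],float))[0]; t=np.array(c["tvec"],float).ravel()
    d=Rm.T@np.linalg.inv(np.array(c["K"]))@np.array([uv[0],uv[1],1.]); return -Rm.T@t,d
def plane(c,uv,z):
    o,d=ray(c,uv); return o+d*(z-o[2])/d[2]
def tri(c1,u1,c2,u2):
    A=[];b=[]
    for c,u in((c1,u1),(c2,u2)):
        o,d=ray(c,u); d=d/np.linalg.norm(d); P=np.eye(3)-np.outer(d,d); A.append(P);b.append(P@o)
    return np.linalg.lstsq(np.vstack(A),np.hstack(b),rcond=None)[0]
def proj(c,p):
    return cv2.projectPoints(np.array(p,float).reshape(-1,3),np.array(c["rvec"],float),np.array(c["tvec"],float),np.array(c["K"],float),None)[0].reshape(-1,2)
def blobs(c,lo,hi,amin=30):
    h=cv2.cvtColor(c["color"],cv2.COLOR_BGR2HSV); m=cv2.inRange(h,np.array(lo),np.array(hi))
    n,_,s,ce=cv2.connectedComponentsWithStats(m)
    return [(s[i].tolist(),ce[i].round(1).tolist()) for i in range(1,n) if s[i][4]>=amin]
def delta(p,q=None):
    """tool-axis shift cm, rotvec deg to target"""
    s=telemetry.get_state(); r=R.from_quat(s["tcp_rot"])
    sh=r.inv().apply(np.array(p)-s["eef_pos"])*100
    rv=np.zeros(3) if q is None else np.degrees((r.inv()*q).as_rotvec())
    return sh.round(2),rv.round(1)
E
python3 - <<'E'
from h import *
import pickle
c={}
for n in("scene","side"):
    c[n]=vision.read_camera(n); cv2.imwrite(f"pics/{n}0.png",c[n]["color"])
    print(n,ray(c[n],(320,200)))
    print("red",blobs(c[n],(0,150,80),(6,255,255)),blobs(c[n],(174,150,80),(180,255,255)))
    print("yel",blobs(c[n],(20,150,120),(33,255,255)))
pickle.dump(c,open("c0.pkl","wb"))
s=telemetry.get_state();print(s); print(R.from_quat(s["tcp_rot"]).as_matrix().round(3))
E
```

```text
pics
scene (array([-0.07483899, -1.12216505,  1.06428947]), array([ 0.3976952 ,  0.72439221, -0.56312818]))
red [([293, 0, 9, 7, 52], [297.1, 2.5]), ([275, 7, 16, 81, 421], [282.7, 55.1]), ([306, 18, 18, 8, 86], [315.4, 21.6]), ([258, 28, 9, 29, 201], [262.4, 41.1]), ([504, 34, 7, 12, 53], [507.0, 39.7]), ([298, 37, 39, 11, 210], [315.6, 40.6]), ([333, 43, 12, 11, 67], [337.8, 48.0]), ([564, 55, 16, 6, 78], [572.1, 57.4]), ([581, 62, 15, 7, 64], [588.7, 64.5]), ([611, 66, 17, 8, 72], [619.6, 69.3]), ([524, 105, 14, 7, 75], [530.3, 107.8]), ([569, 143, 13, 5, 35], [575.4, 144.7]), ([364, 163, 11, 9, 74], [368.7, 167.3]), ([254, 166, 18, 16, 167], [263.1, 173.8]), ([324, 187, 15, 14, 80], [331.2, 194.0]), ([311, 194, 10, 10, 65], [315.4, 198.6])] [([249, 0, 5, 12, 45], [251.2, 5.3]), ([264, 0, 19, 17, 214], [273.4, 6.3]), ([0, 325, 10, 12, 65], [4.3, 330.3])]
yel [([543, 47, 14, 5, 49], [549.7, 48.9]), ([219, 134, 9, 7, 55], [223.1, 137.3]), ([577, 134, 8, 9, 43], [581.0, 138.0]), ([256, 143, 19, 11, 66], [263.3, 147.5]), ([276, 159, 9, 14, 38], [279.2, 164.9]), ([324, 158, 18, 10, 116
[... 563 characters left out ...]
05331e+00,  3.70931696e-05,
        1.27858423e+00, -1.50015195e-01]), 'dq': array([-0.0008048 , -0.00113379, -0.00343919, -0.00035131, -0.00268632,
       -0.00210498]), 'joint_efforts': array([ 3.34871329e-04, -4.07295728e+01, -2.93699455e+01, -1.40666712e-04,
        3.42468411e-03, -2.62166353e-06]), 'eef_pos': array([0.25176512, 0.62558532, 0.20346137]), 'tcp_rot': array([ 1.90240766e-01,  9.81736882e-01, -1.00220039e-03, -3.74956432e-04]), 'contact_force': array([-0.08618158, -0.28658647,  0.74589547]), 'wrist_torque': array([0.00987769, 0.00237576, 0.02794258]), 'finger_force': 0.0, 'opening': 0.9951489523934913}
[[-0.928  0.374 -0.001]
 [ 0.374  0.928 -0.002]
 [ 0.    -0.002 -1.   ]]
```

View pics/scene0.png

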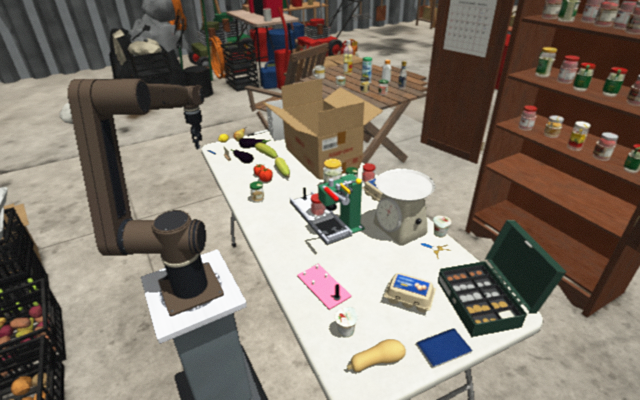

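View pics/side0.png

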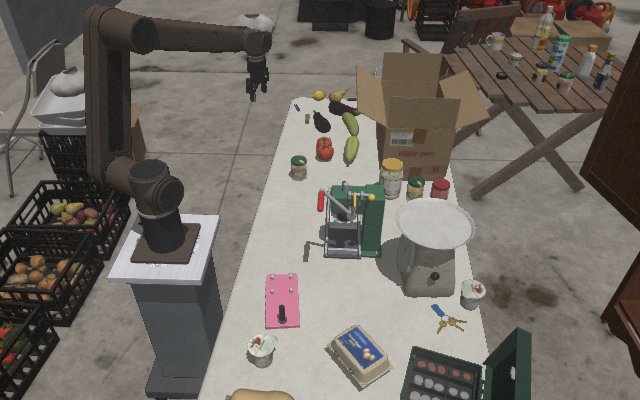

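The scene view shows the press at about (335,205) and the red jar at about (318,205). In the side view the press is at about (350,220), with the red handle at (321,200) and the yellow knob at about (372,197). I'll enlarge both next.

```bash
python3 - <<'E'
import pickle,cv2,numpy as np
c=pickle.load(open("c0.pkl","rb"))
a=cv2.resize(c["scene"]["color"][160:260,280:380],None,fx=4,fy=6,interpolation=2)
b=cv2.resize(c["side"]["color"][170:270,300:400],None,fx=4,fy=6,interpolation=2)
cv2.imwrite("pics/z0.png",np.hstack([a,b]))
E
```

```text
(no output)
```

View pics/z0.png

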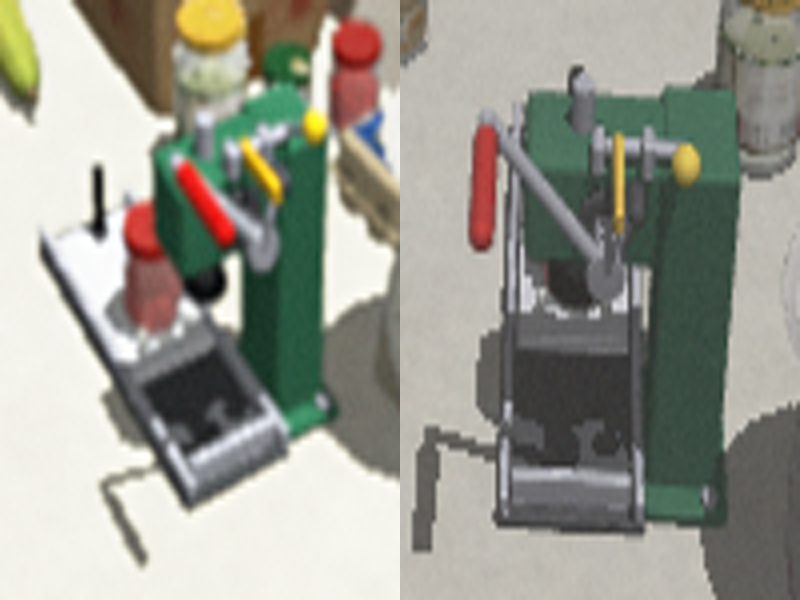

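The enlargement shows these points in zoomed pixels:

| Point | Scene | Side |
|---|---|---|
| Yellow knob | (314,126) | (686,165) |
| Red handle, one end | (178,165) | (485,122) |
| Red handle, other end | (230,240) | (482,245) |
| Ram top | (205,118) | (578,75) |
| Post top | (98,168) | not visible |

The jar stands on the sled, left of the head.

```bash
cat > m.py <<'E'
from h import *
import pickle
c=pickle.load(open("c0.pkl","rb")); S,D=c["scene"],c["side"]
f=lambda X,Y:((X+.5)/4-.5+280,(Y+.5)/6-.5+160)
g=lambda X,Y:((X-400+.5)/4-.5+300,(Y+.5)/6-.5+170)
P=lambda a,b:tri(S,f(*a),D,g(*b))
print("knob",P((314,126),(686,165)),plane(S,f(314,126),.267),plane(D,g(686,165),.267))
print("hA",P((178,165),(485,122)),plane(D,g(485,122),.287))
print("hB",P((230,240),(482,245)),plane(D,g(482,245),.287))
print("ram",P((205,118),(578,75)),plane(S,f(205,118),.258),plane(D,g(578,75),.258))
print("post",plane(S,f(98,168),.084),plane(S,f(100,236),.022))
print("lid",plane(S,f(150,222),.108))
print("stop ends",plane(D,g(505,472),.032),plane(D,g(640,472),.032),plane(S,f(178,470),.032),plane(S,f(282,420),.032))
E
python3 m.py
```

```text
knob [ 0.67449752 -0.06013505  0.26868484] [ 0.67584248 -0.0584593   0.267     ] [ 0.67478013 -0.05740984  0.267     ]
hA [ 0.52633125 -0.05990039  0.28953238] [ 0.52622414 -0.0549549   0.287     ]
hB [ 0.52654618 -0.14907257  0.28622703] [ 0.52653768 -0.14923357  0.287     ]
ram [0.59613476 0.01100044 0.26564083] [0.60063837 0.01668209 0.258     ] [0.5966385  0.02646348 0.258     ]
post [0.60534669 0.26387486 0.084     ] [0.60473999 0.26361094 0.022     ]
lid [0.60284461 0.13703379 0.108     ]
stop ends [ 0.54535462 -0.03606966  0.032     ] [ 0.65668877 -0.03176162  0.032     ] [ 0.53480624 -0.0377978   0.032     ] [ 0.65323193 -0.04679565  0.032     ]
```

```bash
python3 - <<'E'
from h import *
import pickle
c=pickle.load(open("c0.pkl","rb")); S=c["scene"]
print("greenjar",plane(S,(257,186),.084),"tom",plane(S,(263,174),.03))
Q=R.from_matrix(np.array([[0,1,0],[1,0,0],[0,0,-1]]).astype(float))
print(delta([.605,.32,.20],Q))
E
```

```text
greenjar [0.42628909 0.38983184 0.084     ] tom [0.52391609 0.56421069 0.03      ]
(array([-44.18, -15.15,   0.36]), array([-0.1,  0.1, 68.1]))
```

>>> arm_command(series=[-44.2, -15.2, 0.4, 0, 0, 68, 1, -44.2, -15.2, 0.4, 0, 0, 68, 1, -44.2, -15.2, 0.4, 0, 0, 68, 1, -44.2, -15.2, 0.4, 0, 0, 68, 1, -44.2, -15.2, 0.4, 0, 0, 68, 1, -44.2, -15.2, 0.4, 0, 0, 68, 1, -44.2, -15.2, 0.4, 0, 0, 68, 1, -44.2, -15.2, 0.4, 0, 0, 68, 1, -44.2, -15.2, 0.4, 0, 0, 68, 1, -44.2, -15.2, 0.4, 0, 0, 68, 1], force=40)

```text
time: 0.93
eef_pos: [0.5679, 0.3515, 0.2006]
tcp_rot: [0.709, 0.706, -0.0, -0.0]
contact_force: [0.3, 0.1, -0.1]
opening: -0.005
finger_force: 0.0
```

```bash
cat > d.py <<'E'
import sys; from h import *
Q=R.from_matrix(np.array([[0,1,0],[1,0,0],[0,0,-1]]).astype(float))
s=telemetry.get_state(); print(s["time"],s["eef_pos"].round(4),s["contact_force"].round(1),s["opening"])
print(delta([float(a) for a in sys.argv[1:4]],Q))
E
python3 d.py .605 .32 .2
```

```text
0.9333 [0.5679 0.3515 0.2006] [ 0.3  0.1 -0.1] -0.005278840762166962
(array([-3.14,  3.72,  0.05]), array([-0.1,  0. , -0.2]))
```

>>> arm_command(series=[-3.1, 3.7, 0, 0, 0, 0, 1, -3.1, 3.7, 0, 0, 0, 0, 1, -3.1, 3.7, 0, 0, 0, 0, 1, -3.1, 3.7, 0, 0, 0, 0, 1])

```text
time: 1.27
eef_pos: [0.6036, 0.3222, 0.2003]
tcp_rot: [0.707, 0.707, -0.001, -0.001]
contact_force: [-0.5, 0.3, 0.0]
opening: -0.002
finger_force: 0.0
```

```bash
python3 d.py .605 .31 .035; python3 -c "
from h import *
w=vision.read_camera('wrist');cv2.imwrite('pics/w1.png',w['color']);print(w['T_tool_cam'],w['K'])"
```

```text
1.2667 [0.6036 0.3222 0.2003] [-0.5  0.3  0. ] -0.002474677358183707
(array([-1.22,  0.17, 16.53]), array([-0.1, -0. ,  0. ]))
[[ 4.32276933e-04 -9.61691132e-01 -2.74134967e-01  6.88429340e-02]
 [ 9.99999842e-01  5.13873076e-04 -2.25838810e-04 -9.14069146e-04]
 [ 3.58057760e-04 -2.74134827e-01  9.61691202e-01 -1.69735646e-01]
 [ 0.00000000e+00  0.00000000e+00  0.00000000e+00  1.00000000e+00]] [[319.35401388   0.         318.91966244]
 [  0.         319.35401388 201.0726244 ]
 [  0.           0.           1.        ]]
```

View pics/w1.png

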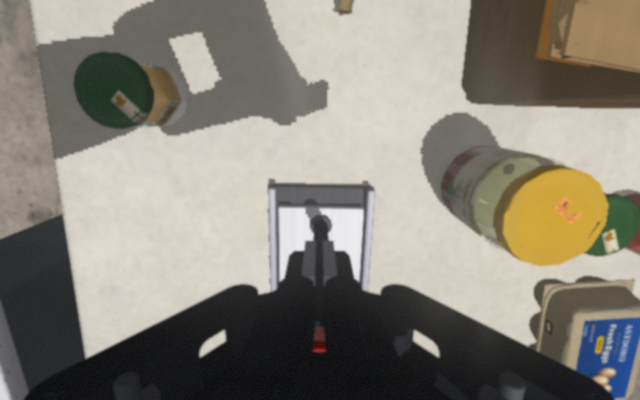

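The wrist view shows the post top at about (320,224), between the rails and centred under the fingers. The tall yellow-lidded jar is to the right, from about column 440.

```bash
cat >> h.py <<'E'
def wplane(w,s,uv,z):
    T=np.array(w["T_tool_cam"]); r=R.from_quat(s["tcp_rot"]); o=np.array(s["eef_pos"])+r.apply(T[:3,3])
    d=r.apply(T[:3,:3]@np.linalg.inv(w["K"])@np.array([uv[0],uv[1],1.])); return o+d*(z-o[2])/d[2]
E
python3 - <<'E'
from h import *
s=telemetry.get_state(); w=vision.read_camera('wrist')
print(wplane(w,s,(320,224),.084),wplane(w,s,(497,220),.14),wplane(w,s,(442,180),0), wplane(w,s,(268,182),.026),wplane(w,s,(373,182),.026))
E
```

```text
[0.60292368 0.28751373 0.084     ] [0.73759755 0.31152662 0.14      ] [0.74720602 0.31255295 0.        ] [0.54558577 0.31537896 0.026     ] [0.66130575 0.3156746  0.026     ]
```

>>> arm_command(series=[0.3, 0, 4, 0, 0, 0, 1, 0.3, 0, 8, 0, 0, 0, 1, 0.3, 0, 12, 0, 0, 0, 1, 0.3, 0, 15, 0, 0, 0, 1, 0.3, 0, 16.5, 0, 0, 0, 1, 0.3, 0, 16.5, 0, 0, 0, 1, -2, 0, 16.5, 0, 0, 0, 1, -3, 0, 16.5, 0, 0, 0, 1, -4, 0, 16.5, 0, 0, 0, 1, -5, 0, 16.5, 0, 0, 0, 1])

```text
time: 2.2
eef_pos: [0.6057, 0.2746, 0.0392]
tcp_rot: [0.707, 0.707, 0.004, -0.0]
contact_force: [0.5, 7.1, 0.5]
opening: -0.003
finger_force: 3.6
```

>>> arm_command(series=[-1, 0, 0, 0, 0, 0, 1, -2, 0, 0, 0, 0, 0, 1, -3, 0, 0, 0, 0, 0, 1, -4, 0, 0, 0, 0, 0, 1, -5, 0, 0, 0, 0, 0, 1, -6, 0, 0, 0, 0, 0, 1, -7, 0, 0, 0, 0, 0, 1, -7.5, 0, 0, 0, 0, 0, 1, -8, 0, 0, 0, 0, 0, 1, -8.3, 0, 0, 0, 0, 0, 1])

```text
time: 3.03
eef_pos: [0.606, 0.1916, 0.0392]
tcp_rot: [0.707, 0.707, 0.004, -0.0]
contact_force: [0.5, 8.1, 1.9]
opening: 0.001
finger_force: 3.9
```

>>> arm_command(series=[-0.4, 0, 0, 0, 0, 0, 1, -0.8, 0, 0, 0, 0, 0, 1, -1.1, 0, 0, 0, 0, 0, 1, -1.4, 0, 0, 0, 0, 0, 1, -1.6, 0, 0, 0, 0, 0, 1])

```text
time: 3.45
eef_pos: [0.6058, 0.1762, 0.0392]
tcp_rot: [0.707, 0.707, 0.004, -0.0]
contact_force: [-0.4, 8.7, 2.7]
opening: -0.001
finger_force: 4.3
```

>>> arm_command(series=[-0.2, 0, 0, 0, 0, 0, 1, -0.4, 0, 0, 0, 0, 0, 1, -0.6, 0, 0, 0, 0, 0, 1, -0.8, 0, 0, 0, 0, 0, 1, -0.8, 0, 0, 0, 0, 0, 1])

```text
time: 3.87
eef_pos: [0.6056, 0.1681, 0.0391]
tcp_rot: [0.707, 0.707, 0.004, -0.0]
contact_force: [-1.2, 8.0, 2.0]
opening: 0.001
finger_force: 3.8
```

>>> arm_command(series=[-0.2, 0, 0, 0, 0, 0, 1, -0.4, 0, 0, 0, 0, 0, 1, -0.6, 0, 0, 0, 0, 0, 1, -0.8, 0, 0, 0, 0, 0, 1, -0.8, 0, 0, 0, 0, 0, 1])

```text
time: 4.28
eef_pos: [0.6043, 0.1663, 0.0395]
tcp_rot: [0.708, 0.706, 0.007, -0.005]
contact_force: [-3.9, 23.7, 4.7]
opening: -0.001
finger_force: 12.1
```

>>> arm_command(series=[1.5, 0, 0, 0, 0, 0, 1, 3, 0, 0, 0, 0, 0, 1, 3, 0, -4, 0, 0, 0, 1, 3, 0, -8, 0, 0, 0, 1, 3, 0, -12, 0, 0, 0, 1, 3, 0, -16, 0, 0, 0, 1, 3, 0, -20, 0, 0, 0, 1, 3, 0, -24, 0, 0, 0, 0.7, 3, 0, -28, 0, 0, 0, 0.5, 3, 0, -32, 0, 0, 0, 0.5])

```text
time: 5.12
eef_pos: [0.6039, 0.1871, 0.3594]
tcp_rot: [0.707, 0.707, 0.0, 0.001]
contact_force: [0.6, 0.2, 0.1]
opening: 0.42
finger_force: 0.0
```

```bash
python3 d.py .675 -.059 .36; python3 - <<'E'
from h import *
import pickle
c={n:vision.read_camera(n) for n in("scene","side")}; pickle.dump(c,open("c1.pkl","wb"))
a=cv2.resize(c["scene"]["color"][160:260,280:380],None,fx=4,fy=6,interpolation=2)
b=cv2.resize(c["side"]["color"][170:270,300:400],None,fx=4,fy=6,interpolation=2)
cv2.imwrite("pics/z1.png",np.hstack([a,b]))
E
```

```text
5.1167 [0.6039 0.1871 0.3594] [0.6 0.2 0.1] 0.4195217300342127
(array([-24.61,   7.09,  -0.03]), array([0.1, 0. , 0. ]))
```

View pics/z1.png

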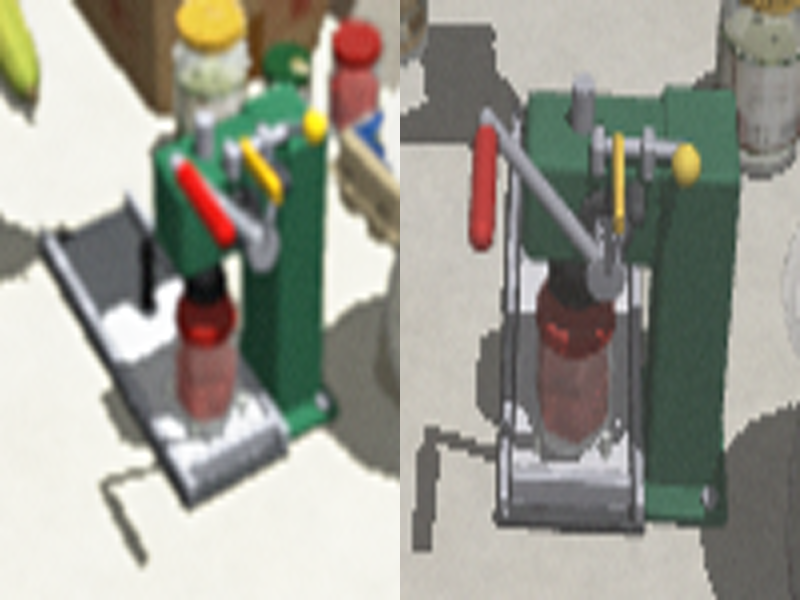

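The sled is home: the jar stands under the pad at zoomed (207,330) in scene and (575,330) in side. The catch is still on and the lever is raised. Next I'll move over the knob and take a wrist view.

>>> arm_command(series=[-4, 2, 0, 0, 0, 0, 0.5, -8, 4, 0, 0, 0, 0, 0.5, -12, 6, 0, 0, 0, 0, 0.5, -16, 7, 0, 0, 0, 0, 0.5, -20, 7, 0, 0, 0, 0, 0.5, -24, 7, 0, 0, 0, 0, 0.5, -28.5, 7, 0, 0, 0, 0, 0.5, -28.5, 7, 0, 0, 0, 0, 0.5, -28.5, 7, 0, 0, 0, 0, 0.5])

```text
time: 5.97
eef_pos: [0.6742, -0.101, 0.3557]
tcp_rot: [0.709, 0.706, -0.001, 0.0]
contact_force: [0.1, 1.1, -0.7]
opening: 0.5
finger_force: 0.0
```

```bash
python3 d.py .675 -.059 .253; python3 - <<'E'
from h import *
s=telemetry.get_state(); w=vision.read_camera('wrist'); cv2.imwrite('pics/w2.png',w['color'])
for b in blobs(w,(20,150,120),(33,255,255),100): print(b, wplane(w,s,b[1],.267))
for b in blobs(w,(0,150,80),(6,255,255),100): print(b, wplane(w,s,b[1],.287))
E
```

```text
5.9667 [ 0.6742 -0.101   0.3557] [ 0.1  1.1 -0.7] 0.5001414311769574
(array([ 4.21,  0.07, 10.27]), array([-0. ,  0. , -0.2]))
([258, 84, 9, 77, 419], [261.7, 123.2]) [ 0.62832625 -0.04207298  0.267     ]
([315, 139, 12, 16, 114], [320.9, 146.4]) [ 0.67487404 -0.06033553  0.267     ]
([110, 163, 36, 101, 2290], [127.8, 211.7]) [ 0.52321598 -0.10841058  0.287     ]
```

View pics/w2.png

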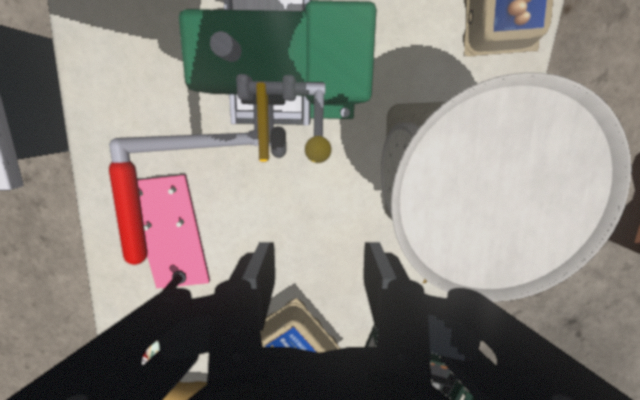

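The wrist view shows the knob at (318,149), the catch bar at about x=262 px (well clear of the fingers), and the red handle at (128,212). I'll descend and grasp the knob.

>>> arm_command(series=[4, 0, 0, 0, 0, 0, 0.5, 4, 0, 0, 0, 0, 0, 0.5, 4, 0, 4, 0, 0, 0, 0.5, 4, 0, 7.5, 0, 0, 0, 0.5, 4, 0, 10.3, 0, 0, 0, 0.5, 4, 0, 10.3, 0, 0, 0, 0.6, 4, 0, 10.3, 0, 0, 0, 1, 4, 0, 10.3, 0, 0, 0, 1, 4, 0, 10.3, 0, 0, 0, 1, 4, 0, 10.3, 0, 0, 0, 1], force=30)

```text
time: 6.85
eef_pos: [0.6759, -0.0575, 0.2568]
tcp_rot: [0.707, 0.708, 0.001, 0.002]
contact_force: [-0.1, 0.5, -0.5]
opening: -0.001
finger_force: 0.0
```

```bash
python3 - <<'E'
from h import *
w=vision.read_camera('wrist'); c=vision.read_camera('side')
b=cv2.resize(c["color"][170:270,300:400],None,fx=4,fy=4,interpolation=2)
cv2.imwrite('pics/w3.png',np.hstack([cv2.copyMakeBorder(b,0,0,0,0,0),w['color'][:,120:520]]))
print(blobs(w,(18,100,60),(35,255,255),60))
E
```

```text
[([225, 149, 21, 107, 1652], [235.2, 202.0]), ([296, 233, 32, 18, 239], [309.6, 239.8])]
```

View pics/w3.png

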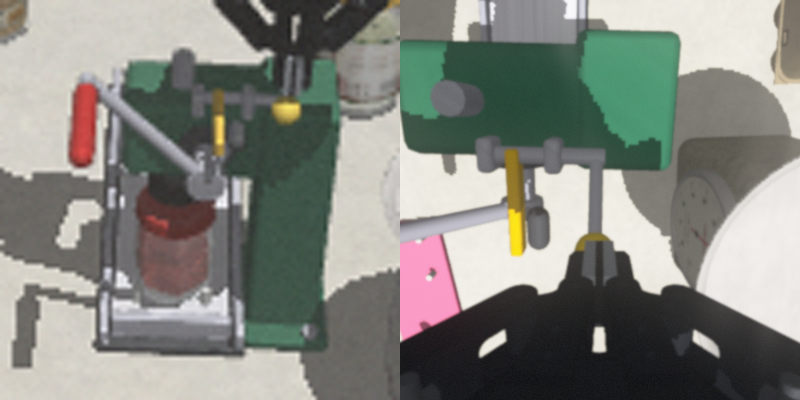

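The closed fingers missed the knob. In side it still sits at zoomed (287,110), just below the fingertips, and in wrist its rim shows past the tips. I'll check the geometry.

```bash
python3 - <<'E'
from h import *
s=telemetry.get_state(); p=np.array(s["eef_pos"]); print(s["time"],p,s["opening"])
for n in("scene","side"):
    c=vision.read_camera(n); print(n,"TCP",proj(c,p),"knob",proj(c,[.675,-.06,.267]),blobs(c,(18,90,50),(36,255,255),15) if 0 else [b for b in blobs(c,(18,90,50),(36,255,255),8) if 330<b[1][0]<385 and 170<b[1][1]<215])
E
```

```text
6.95 [ 0.6753193  -0.05773498  0.25553784] -0.003716426214805369
scene TCP [[357.80644351 183.11028321]] knob [[358.16906318 180.8262811 ]] [([355, 178, 7, 6, 32], [358.3, 180.8]), ([340, 183, 11, 11, 56], [345.2, 188.4])]
side TCP [[371.01099921 200.20206954]] knob [[371.24985268 197.62670538]] [([353, 192, 3, 17, 48], [354.0, 200.2]), ([368, 195, 7, 6, 37], [371.1, 197.5])]
```

>>> arm_command(series=[0, 0, -3, 0, 0, 0, 0.9, 0, 0, -3, 0, 0, 0, 0.5, 0, 0, -3, 0, 0, 0, 0.5, -0.5, 0, -3, 0, 0, 0, 0.5, -0.5, 0, 0.5, 0, 0, 0, 0.5, -0.5, 0, 0.5, 0, 0, 0, 0.5, -0.5, 0, 0.5, 0, 0, 0, 0.7, -0.5, 0, 0.5, 0, 0, 0, 0.8, -0.5, 0, 0.5, 0, 0, 0, 0.8])

```text
time: 7.8
eef_pos: [0.6747, -0.0628, 0.2492]
tcp_rot: [0.707, 0.708, 0.0, 0.0]
contact_force: [-0.3, -0.2, 0.1]
opening: 0.203
finger_force: 0.1
```

>>> arm_command(series=[0, 0, 0, 0, 0, 0, 1, 0, 0, 0, 0, 0, 0, 1, 0, 0, 0, 0, 0, 0, 1])

```text
time: 8.05
eef_pos: [0.6753, -0.0629, 0.2513]
tcp_rot: [0.707, 0.708, 0.001, 0.002]
contact_force: [-1.5, 0.2, 5.6]
opening: 0.004
finger_force: 3.0
```

```bash
python3 - <<'E'
from h import *
s=telemetry.get_state(); print(s["eef_pos"],s["opening"],s["finger_force"])
w=vision.read_camera('wrist'); c=vision.read_camera('side')
b=cv2.resize(c["color"][175:225,345:395],(400,400),interpolation=2)
cv2.imwrite('pics/w4.png',np.hstack([b,cv2.resize(w['color'][180:280,270:370],(400,400),interpolation=2)]))
E
```

```text
[ 0.6752857  -0.06288185  0.25132586] 0.003746464485081949 2.9965880373492837
```

View pics/w4.png

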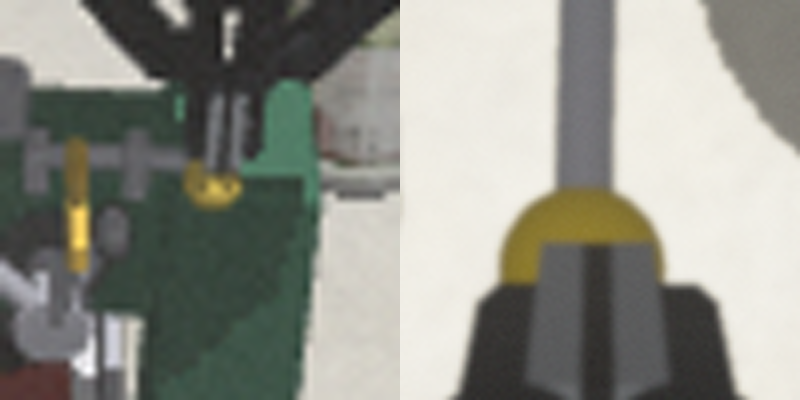

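The fingertips are resting on top of the ball, so the real tips end about 25 mm short of the reported TCP. I'll reopen and go about 25 mm lower.

>>> arm_command(series=[0, 0, -2, 0, 0, 0, 0.8, 0, 0, -3, 0, 0, 0, 0.5, 0, -0.1, -3, 0, 0, 0, 0.5, 0.2, -0.1, -3, 0, 0, 0, 0.5, 0.2, -0.1, 0, 0, 0, 0, 0.5, 0.2, -0.1, 2.3, 0, 0, 0, 0.5, 0.2, -0.1, 2.3, 0, 0, 0, 0.7, 0.2, -0.1, 2.3, 0, 0, 0, 0.9, 0.2, -0.1, 2.3, 0, 0, 0, 1, 0.2, -0.1, 2.3, 0, 0, 0, 1])

```text
time: 8.98
eef_pos: [0.6728, -0.0577, 0.2238]
tcp_rot: [0.706, 0.708, 0.001, -0.003]
contact_force: [0.5, 6.6, -6.1]
opening: 0.235
finger_force: 29.5
```

>>> arm_command(series=[0.4, 0, -0.6, 0, 0, 0, 1, 0.9, 0, -1.1, 0, 0, 0, 1, 1.4, 0, -1.6, 0, 0, 0, 1, 2.0, 0, -2.0, 0, 0, 0, 1, 2.7, 0, -2.3, 0, 0, 0, 1])

```text
time: 9.4
eef_pos: [0.6737, -0.0341, 0.2493]
tcp_rot: [0.707, 0.707, -0.0, 0.001]
contact_force: [0.6, -1.1, -6.2]
opening: 0.234
finger_force: 29.5
```

Still gripping (20 mm opening) and following the arc.

>>> arm_command(series=[0.6, 0, -0.3, 0, 0, 0, 1, 1.3, 0, -0.4, 0, 0, 0, 1, 2.0, 0, -0.5, 0, 0, 0, 1, 2.7, 0, -0.4, 0, 0, 0, 1, 3.5, 0, -0.3, 0, 0, 0, 1, 4.2, 0, 0, 0, 0, 0, 1, 4.8, 0, 0.2, 0, 0, 0, 1, 5.4, 0, 0.7, 0, 0, 0, 1, 5.7, 0, 1.0, 0, 0, 0, 1])

```text
time: 10.15
eef_pos: [0.6751, 0.0255, 0.2403]
tcp_rot: [0.706, 0.708, 0.003, 0.001]
contact_force: [2.5, 1.3, 6.5]
opening: 0.233
finger_force: 31.1
```

>>> arm_command(series=[0, 0, 0, 0, 0, 0, 0.5, 0, 0, 0, 0, 0, 0, 0.4, 0, 0, 0, 0, 0, 0, 0.4, 0, 0, -4, 0, 0, 0, 0.4, 0, 0, -8, 0, 0, 0, 0.4, 0, 0, -12, 0, 0, 0, 0.4, -4, -4, -12, 0, 0, 0, 0.4, -8, -8, -12, 0, 0, 0, 0.4, -12, -12, -12, 0, 0, 0, 0.4, -16, -15, -12, 0, 0, 0, 0.4])

```text
time: 10.98
eef_pos: [0.5559, -0.0971, 0.3576]
tcp_rot: [0.706, 0.708, -0.0, -0.001]
contact_force: [0.6, -0.8, 0.9]
opening: 0.601
finger_force: 0.0
```

```bash
python3 - <<'E'
from h import *
s=telemetry.get_state(); w=vision.read_camera('wrist'); c=vision.read_camera('side'); print(s["eef_pos"],s["opening"])
cv2.imwrite('pics/w5.png',np.hstack([cv2.resize(c["color"][170:270,300:400],(400,400),interpolation=2),w['color'][:,120:520]]))
for b in blobs(w,(0,150,60),(8,255,255),150): print(b, wplane(w,s,b[1],.287))
for b in blobs(c,(0,140,60),(8,255,255),20):
  if 300<b[1][0]<400 and 160<b[1][1]<260: print(b, plane(c,b[1],.287))
E
```

```text
[ 0.55585073 -0.09706648  0.35755968] 0.601258383151581
([270, 170, 21, 97, 1860], [280.5, 217.1]) [ 0.52426653 -0.10997629  0.287     ]
([318, 192, 6, 19, 97], [320.6, 201.0]) [ 0.52676906 -0.10717619  0.287     ]
```

View pics/w5.png

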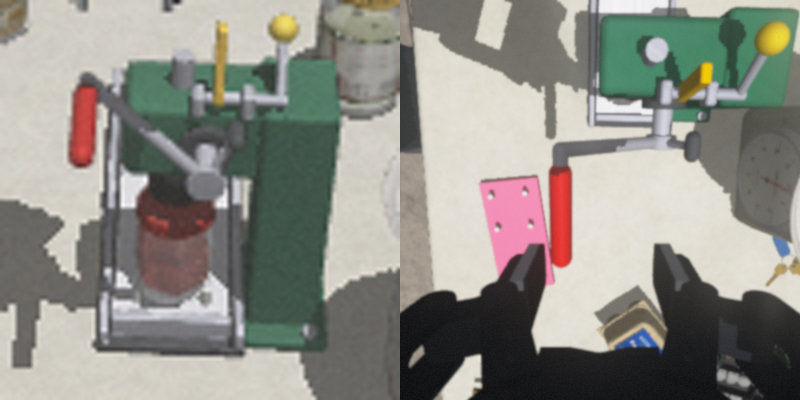

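The catch is flipped over: its knob stands on the left side at zoomed (285,28) in side. The red handle runs along y at about (0.525, -0.108).

>>> arm_command(series=[-1.5, -3.1, 0, 0, 0, 0, 0.4, -1.5, -3.1, 0, 0, 0, 0, 0.4, -1.5, -3.1, 0, 0, 0, 0, 0.4, -1.5, -3.1, 0, 0, 0, 0, 0.4])

```text
time: 11.42
eef_pos: [0.5272, -0.1114, 0.3581]
tcp_rot: [0.707, 0.707, 0.0, -0.0]
contact_force: [0.3, 0.4, -0.8]
opening: 0.599
finger_force: 0.0
```

```bash
python3 d.py .525 -.112 .247; python3 - <<'E'
from h import *
s=telemetry.get_state(); w=vision.read_camera('wrist')
for b in blobs(w,(0,150,60),(8,255,255),150): print(b, wplane(w,s,b[1],.287))
E
```

```text
11.4167 [ 0.5272 -0.1114  0.3581] [ 0.3  0.4 -0.8] 0.5987274599386789
(array([-0.07, -0.22, 11.11]), array([ 0. , -0. ,  0.1]))
([307, 169, 21, 81, 1509], [316.3, 208.7]) [ 0.52419717 -0.11738595  0.287     ]
```

>>> arm_command(series=[0, -0.2, 4, 0, 0, 0, 0.4, 0, -0.2, 8, 0, 0, 0, 0.4, 0, -0.2, 11.1, 0, 0, 0, 0.4, 0, -0.2, 11.1, 0, 0, 0, 0.6, 0, -0.2, 11.1, 0, 0, 0, 0.8, 0, -0.2, 11.1, 0, 0, 0, 1, 0, -0.2, 11.1, 0, 0, 0, 1, 0, -0.2, 11.1, 0, 0, 0, 1], force=50)

```text
time: 12.13
eef_pos: [0.5255, -0.1116, 0.249]
tcp_rot: [0.707, 0.707, 0.0, 0.001]
contact_force: [-2.1, 1.8, -0.3]
opening: 0.19
finger_force: 49.2
```

>>> arm_command(series=[0, -0.8, 0.8, 0, 0, 0, 1, 0, -1.5, 1.7, 0, 0, 0, 1, 0, -2.1, 2.7, 0, 0, 0, 1, 0, -2.6, 3.7, 0, 0, 0, 1, 0, -3.0, 4.7, 0, 0, 0, 1, 0, -3.4, 5.8, 0, 0, 0, 1, 0, -3.6, 6.9, 0, 0, 0, 1])

```text
time: 12.72
eef_pos: [0.4899, -0.1112, 0.1815]
tcp_rot: [0.707, 0.707, 0.002, 0.001]
contact_force: [-4.3, 5.2, 8.6]
opening: 0.188
finger_force: 50.2
```

>>> arm_command(series=[0, -0.1, 0.9, 0, 0, 0, 1, 0, -0.2, 1.8, 0, 0, 0, 1, 0, -0.2, 2.7, 0, 0, 0, 1, 0, -0.2, 3.3, 0, 0, 0, 1, 0, -0.2, 3.6, 0, 0, 0, 1, 0, -0.2, 3.6, 0, 0, 0, 1, 0, -0.2, 3.6, 0, 0, 0, 1])

```text
time: 13.3
eef_pos: [0.4879, -0.1113, 0.1476]
tcp_rot: [0.707, 0.707, 0.001, 0.0]
contact_force: [-10.0, 7.6, 17.0]
opening: 0.193
finger_force: 51.2
```

>>> arm_command(series=[0, 0, 0.3, 0, 0, 0, 1, 0, 0, 0.3, 0, 0, 0, 1, 0, 0, 0.3, 0, 0, 0, 1, 0, 0, 0.3, 0, 0, 0, 1])

```text
time: 13.63
eef_pos: [0.4881, -0.1114, 0.1469]
tcp_rot: [0.707, 0.708, 0.001, 0.0]
contact_force: [-13.8, 7.5, 26.6]
opening: 0.189
finger_force: 52.1
```

```bash
python3 - <<'E'
from h import *
c=vision.read_camera('side');d=vision.read_camera('scene')
cv2.imwrite('pics/f.png',np.hstack([cv2.resize(x,(400,500),interpolation=2) for x in(d["color"][160:260,280:380],c["color"][170:270,300:400])]))
E
```

```text
(no output)
```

View pics/f.png

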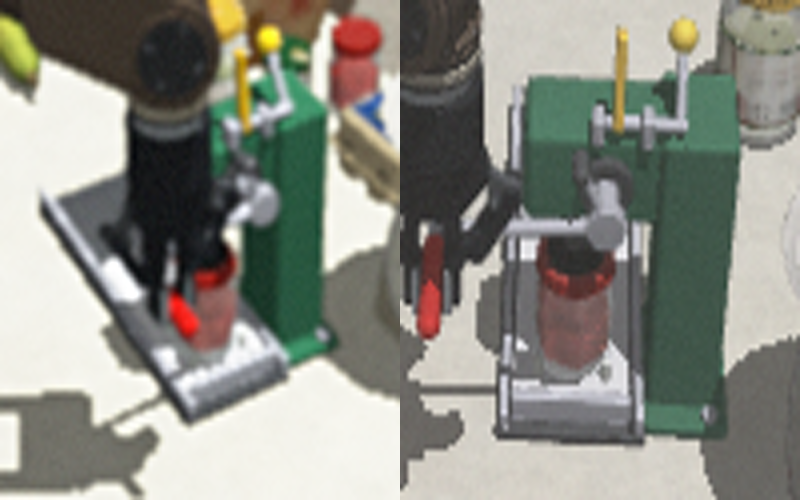

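The lever arm is level at its stop: the force rose without further motion. The pad is on the lid, the catch is over to the left, and the fingers are holding the handle.

```bash
python3 -c "
from plant import ctrl
print(ctrl.sign_off())"
```

```text
the job is handed in; nothing more can be done
None
```

I handed the job in at about 14 s with the sled home against the stop, the catch flipped over to the left, and the lever held fully down by its red handle so the pad presses on the lid; the judge's result was not shown.

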